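# Select the bend programme, then switch on the sheet folder

## Task

Press the black dial of the blue-grey selector box down against its spring, turn it until its orange pointer faces the green mark, and let it spring fully back up. Then throw the red-knobbed power lever on the other box all the way over towards its yellow stripe, and leave both like that. Do not disturb the vise, the file, the octagonal sheet-metal ring or the clamp stud on the bench.

Things in the scene. Friction and masses are not known exactly. Their poses are not given: they have to be found in the camera images.
- dial_box: selector box, blue-grey, 190 x 190 x 60 mm high, fixed; origin: centre of its underside, on the dial axis; x axis: towards the red mark, where the pointer starts; z up. Seven round marks lie flat on its top, 72 mm from the dial axis, 25 degrees apart, at -75 to +75 degrees from x: red at 0, one green and five white in an order that changes. Each has a detent
- dial_grip (a point): point on the dial axis to grip at, 106 mm above the bench when up. Dial: black disc, 100 mm diameter, 8 mm thick, its top 24 mm below this point; on it an upright bar grip 84 mm long, 22 wide, 40 high, its top 16 mm above this point. The bar lies along this point's x; the +x end has the orange pointer. Turns and sinks with the dial
- dial_pointer (a point): the spot on the box's top that the orange pointer points at: 72 mm from the dial axis, in the direction of the pointer; lies over the centre of a mark when the pointer faces it; turns and sinks with the dial
- dial_press (a joint): how far the dial is pressed down, m: 0 up, 0.012 at the bottom. Spring: 4.5 N at the top to 10.5 N at the bottom. When up the dial is locked against turning; it turns freely from about 0.0085 down. Released near a mark, it springs up into that detent and is locked again
- dial_turn (a joint): angle of the pointer about z (counter-clockwise seen from above), rad, 0 at the red mark, limits -1.36 to 1.36; the marks are 0.436 apart
- green_mark: flat green disc of 20 mm diameter on top of the selector box, the mark to select; origin: its centre, 60 mm above the bench
- lever_box: power box, light grey, 140 (x) x 120 (y) x 60 mm high, fixed to the bench; origin: centre of its underside. The lever swings in its x-z plane, towards +x, where a yellow stripe lies on its top; the lever pivot is 80 mm above the origin, between two 30 mm high cheeks
- lever_tip (a point): centre of the red ball, 32 mm in diameter, at the end of the power lever; the lever is a 12 mm round steel rod, 80 mm from its pivot to this point
- lever (a joint): angle of the power lever, rad: 0 leaning 29 degrees towards -x of its box (off), 1.0 leaning 29 degrees towards +x (on, at its stop). Stiff: about 3 N at the ball, stays where it is left
- octagon: octagonal ring of bright sheet metal standing flat, 104 mm across, 40 mm high; origin: centre of its underside; not to be disturbed
- file: hand file lying on the bench, 255 mm long along its x, 24 mm thick, wooden handle at -x; origin near its middle at bench height; not to be disturbed
- vise: dark steel machine vise, 70 x 280 (y) x 80 mm high, 3.5 kg; origin: centre of its base's underside; not to be disturbed
- clamp_stud: steel block 50 x 35 x 18 mm with an upright brass stud, 78 mm high in all; origin: centre of its underside; not to be disturbed
Things that resemble listed ones, but are neither listed nor needed, are in the scene too. Leave any pink or purple look-alike of the lever_box alone.

How it is judged:
By the outcome, as a careful person would: the job done as asked, in the order asked, and still so for the second after the job is handed in, with the robot touching nothing.
It also fails if it takes over 54 s, if anything falls off the work surface, if the arm or the gripper's body presses on something with over 40 N, if the wrist force passes 120 N, or if a joint passes its speed limit or range.

## Robot

A 6-joint arm with a two-finger parallel gripper is mounted at the origin on the work surface. World frame = base frame: x ahead of the robot, y to its left, z up, the work surface at z = 0. Lengths are in mm, angles in degrees, forces in N, time in s.
With the tool pointing down it reaches from about 300 to 850 mm from the base axis. Payload 4.2 kg.
Tool frame: the origin (TCP) lies midway between the tips of the shut fingers; the grasp point (between the pads) lies 19 mm behind it; x points along the fingers, y is the direction in which the jaws open and shut, and the axes are right-handed (so a half turn about x gives the same grasp; the last joint's range is limited). The gripper opens to 91 mm and grips with 3 to 60 N. Pads are 32 mm wide; open, the fingers measure 118 mm over their backs; the gripper's body (76 mm by 178 mm) begins 60 mm behind the grasp point.
Start: joints at [73.74, 18.312, 89.639, -0, 72.044, -1.146], TCP at [149.933, 555.124, 213.976] pointing down, gripper open.
Joint ranges: [-177.97, 177.97], [-48.28, 115.42], [12.27, 149.76], [-77.06, 257.06], [2.81, 150.46], [-146.56, 146.56]. Speed limits (degrees/s): [147.25, 147.25, 180, 180, 180, 180].

## Interface

Orientations are given as [roll, pitch, yaw] about the fixed x, y, z axes, in that order (R = Rz(yaw) Ry(pitch) Rx(roll)).
In Python, from workcell import * gives the robot as it stands.
- The arm moves only by the shell command python3 -m handwheel 'ROWS' [FORCE]. ROWS is a JSON object of lists of equal length, an entry for each row: "gripper": the closure, from 0 (fully open) to 1 (shut); "offset": the shift along the tool's x, y, z in mm, a list of three; "rot": the turn, a rotation vector about the tool's x, y, z in degrees, a list of three. A call has 1 to 5 rows; each row is the pose to reach, as a shift and turn from the pose commanded when the call began, along the tool's axes at that moment; what a row does not reach only later rows make up. A row lasts 1/12 s, in which the tool goes at most 41.7 mm and 7.16 degrees, less where a joint would pass 70% of its speed; a pose out of reach is approached as far as the arm can. A call with a gripper value outside its range is refused whole. The fingers move at their own pace and stop on an object; FORCE is the grip in N (left out, the last holds). Time passes only in rows, so rows that repeat a pose let the fingers close. It gives the time, the measured TCP pose, the force and the opening at its end, in the units of the state.
- state(): the state, without advancing time (a new reading comes with each control period).
- grab_frame(name): name is "side" or "top" or "wrist"; returns the picture (400x640x3 uint8, red, green, blue); there is no depth.
- camera_params(name): a dict with "fx", "fy", "cx", "cy" (pixels), "position" and "attitude" of the camera in the world; the wrist camera has in their place "hand_eye" (4x4, takes a point from camera to tool coordinates, whose origin is the TCP and whose axes are the tool frame's). Camera axes: x right, y up, looking along -z (the intrinsics and any distortion apply to the point x, -y, -z); pixel columns grow to the right and rows downward; lengths in mm; the calibration is good to about 2 mm. A picture is of the moment at which its call begins: read the wrist's pose just before it. camera_params takes no time and is no camera call.
- job_done(): hands the job in, once; it reports no verdict.
The state is a dict: "time_s": time; "qpos": joint angles; "qvel": joint speeds; "effort": joint torques, N m; "ee_pos": TCP position; "ee_rot": TCP orientation; "force": force on the tool from outside, world axes, zero at the start; "torque": the same for the moment, N m; "gripper_width": finger opening in mm.
Only numpy, scipy, OpenCV 4.12 (cv2) and the standard library are available. Lean on these libraries where they do the work, as an engineer would, in place of code of your own. Each camera call takes 0.05 s, during which the arm holds its last target.

## Working session

There is one attempt and no reset: what is moved stays moved. The work goes in short steps, Python scripts to look and compute and a shell command to move; the robot and the scene stay as the last step left them, time stands still between calls to the robot, and variables do not carry over. Pictures are saved under pics/ and viewed, and the job is handed in when it is done.

```bash
ls; mkdir -p pics; python3 - <<'E'
from workcell import *
import cv2
s=state();print(s)
for n in("side","top","wrist"):
    p=camera_params(n);print(n,p)
    cv2.imwrite(f"pics/{n}0.png",grab_frame(n)[:,:,::-1])
E
```

```text
pics
{'time_s': 0.0, 'qpos': array([ 7.37389705e+01,  1.83515000e+01,  8.97068546e+01,  1.77825580e-03,
        7.20434541e+01, -1.14614217e+00]), 'qvel': array([-0.05039888,  0.02277832, -0.02711554,  0.07028335,  0.03480946,
       -0.07834328]), 'effort': array([-9.47315275e-04, -4.12453401e+01, -2.31962532e+01,  7.24399835e-02,
        4.58160380e-02, -1.56273081e-04]), 'ee_pos': array([149.78395832, 554.62229298, 213.11865693]), 'ee_rot': array([ -92.09752337,   89.89817724, -107.21296042]), 'force': array([-0.50741167, -0.66488984,  0.5958612 ]), 'torque': array([-0.05683783, -0.02780553, -0.00670086]), 'gripper_width': 91.29174715352619}
side {'fx': 519.659877223095, 'fy': 519.659877223095, 'cx': 303.92093025686677, 'cy': 197.5063504599933, 'position': array([ 301.99354399, 1067.87736237, 1344.03184587]), 'attitude': array([  42.18929256,   -0.4307812 , -165.87549891])}
top {'fx': 361.13747386864003, 'fy': 361.13747386864003, 'cx': 312.169128794448, 'cy': 193.50875229648085, 'position': array([ 400.03129373,   13.41510304, 1088.23000989]), 'attitude': array([  9.82059276,  -1.94890056, -88.38829718])}
wrist {'fx': 283.29488225561096, 'fy': 283.29488225561096, 'cx': 318.58419269501655, 'cy': 199.91995756230912, 'hand_eye': array([[ 5.86986605e-04,  2.37310321e-01, -9.71433717e-01,
        -1.70397244e+02],
       [ 9.99999105e-01, -1.30722381e-03,  2.84907114e-04,
         6.14028890e-01],
       [-1.20226989e-03, -9.71433015e-01, -2.37310876e-01,
        -6.52162717e+01],
       [ 0.00000000e+00,  0.00000000e+00,  0.00000000e+00,
         1.00000000e+00]])}
```

View pics/side0.png

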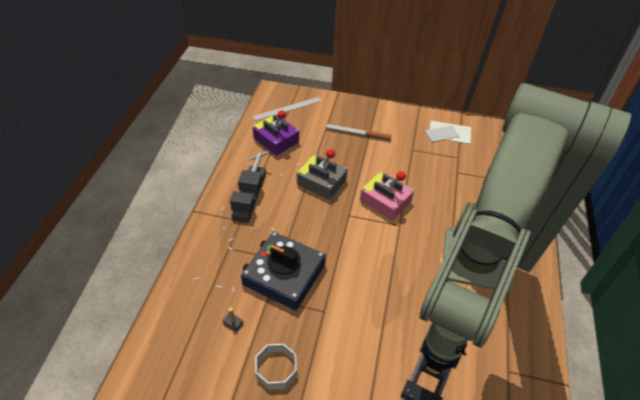

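View pics/top0.png

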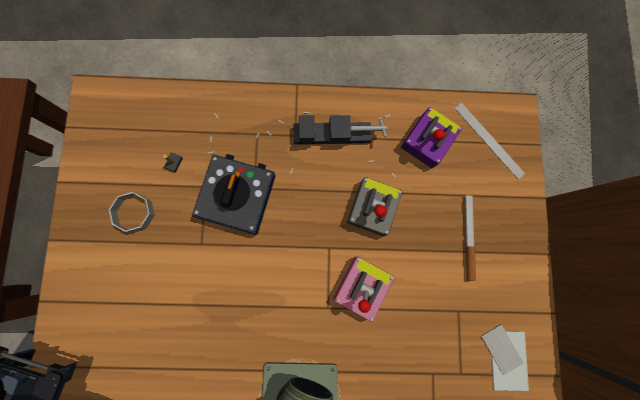

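View pics/wrist0.png

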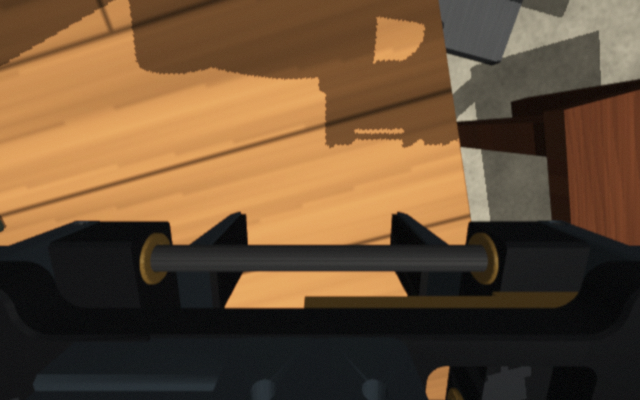

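The top view shows the selector box at (234,194). There are three lever boxes: light grey (375,207), pink (363,290) and purple (431,137). The grey one fits the description, and I'll confirm it in enlarged crops.

```bash
python3 - <<'E'
import cv2
t=cv2.imread("pics/top0.png");s=cv2.imread("pics/side0.png")
def c(i,x0,x1,y0,y1,k,n):
    cv2.imwrite(n,cv2.resize(i[y0:y1,x0:x1],None,fx=k,fy=k,interpolation=cv2.INTER_CUBIC))
c(t,185,285,145,240,6,"pics/c1.png")
c(t,335,415,165,245,7,"pics/c2.png")
c(s,235,335,225,310,7,"pics/c3.png")
c(s,290,360,140,205,8,"pics/c4.png")
E
```

```text
(no output)
```

View pics/c1.png

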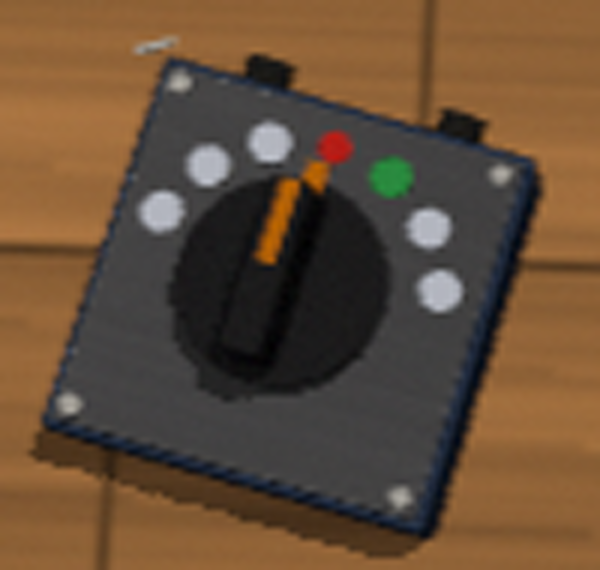

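View pics/c2.png

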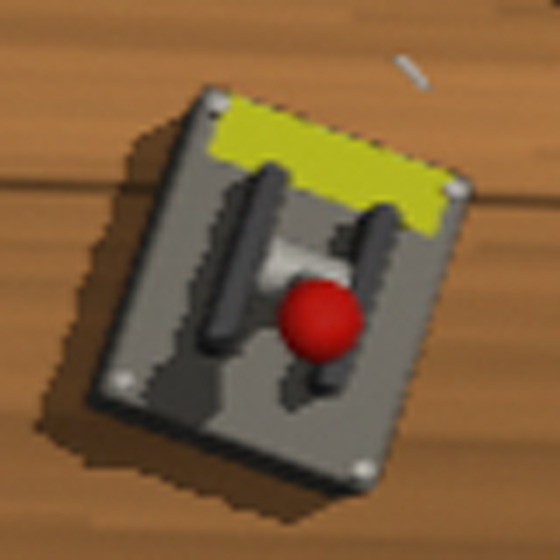

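View pics/c3.png

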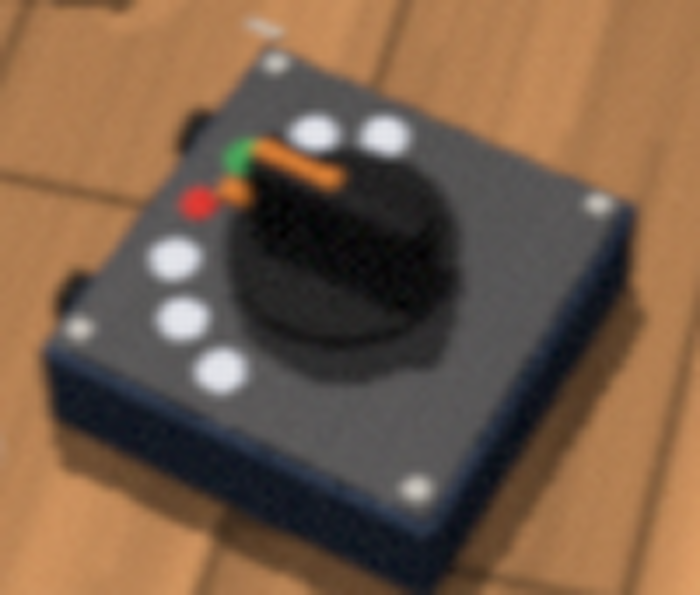

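View pics/c4.png

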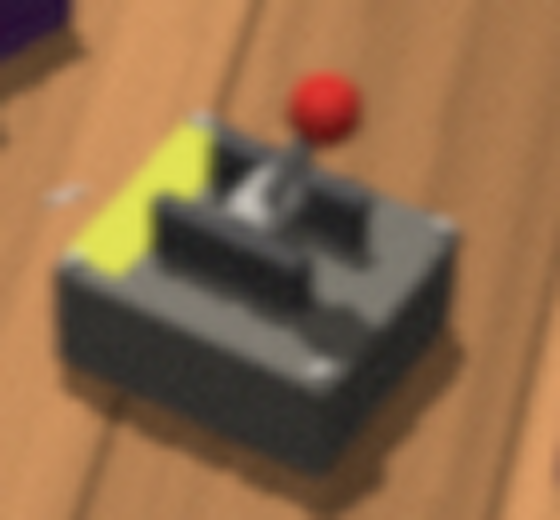

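Confirmed: the boxes are the light-grey one at top (375,207) and side (322,175), and the selector. The green mark at top (250,174) is the first one clockwise of red. Next I'll triangulate the marks, screws and ball.

```bash
cat > h.py <<'E'
import numpy as np, cv2
from workcell import *
from scipy.spatial.transform import Rotation as Ro
def cam(n,st=None):
    p=camera_params(n)
    if 'position' in p: return p,Ro.from_euler('xyz',p['attitude'],degrees=True).as_matrix(),np.array(p['position'])
    T=np.array(p['hand_eye']);R=Ro.from_euler('xyz',st['ee_rot'],degrees=True).as_matrix()
    return p,R@T[:3,:3],R@T[:3,3]+st['ee_pos']
def ray(c,uv):
    p,R,o=c
    d=R@np.array([(uv[0]-p['cx'])/p['fx'],-(uv[1]-p['cy'])/p['fy'],-1.]);return o,d/np.linalg.norm(d)
def tri(rs):
    A=0;b=0
    for o,d in rs:
        P=np.eye(3)-np.outer(d,d);A=A+P;b=b+P@o
    x=np.linalg.solve(A,b);return x,max(np.linalg.norm((np.eye(3)-np.outer(d,d))@(x-o)) for o,d in rs)
def onz(c,uv,z):
    o,d=ray(c,uv);return o+d*(z-o[2])/d[2]
def px(org,k,p): return ((p[0]+.5)/k-.5+org[0],(p[1]+.5)/k-.5+org[1])
E
python3 - <<'E'
from h import *
T=cam("top");S=cam("side");np.set_printoptions(precision=1,suppress=True)
def go(names,a,ao,ak,b,bo,bk,z):
    out={}
    for n,p,q in zip(names,a,b):
        u=px(ao,ak,p);v=px(bo,bk,q);x,e=tri([ray(T,u),ray(S,v)])
        print(n,x,"err %.1f"%e,onz(T,u,z),onz(S,v,z));out[n]=x
    return out
go(["sTL","sTR","sBL","sBR","red","green","w1","w2","w3","w-2","w-3"],
 [(180,82),(501,174),(68,404),(400,497),(336,148),(391,178),(270,143),(208,165),(161,212),(429,229),(439,292)],(185,145),6,
 [(78,328),(275,62),(416,489),(598,205),(198,203),(238,158),(175,258),(182,319),(220,371),(315,133),(385,135)],(235,225),7,60)
go(["TL","TR","BL","BR"],[(217,102),(457,188),(122,380),(364,470)],(335,165),7,[(72,258),(203,120),(320,370),(443,224)],(290,140),8,60)
go(["ball"],[(320,320)],(335,165),7,[(325,107)],(290,140),8,150)
E
```

```text
sTL [670.7 269.   66.1] err 1.2 [673.6 270.7  60. ] [671.1 265.4  60. ]
sTR [630.6 112.6  66.4] err 1.4 [633.4 113.2  60. ] [630.8 107.9  60. ]
sBL [513.1 309.5  66.4] err 1.1 [514.9 311.5  60. ] [513.  305.7  60. ]
sBR [473.9 152.2  65. ] err 1.6 [475.9 153.   60. ] [473.  148.6  60. ]
red [641.6 192.8  63.1] err 1.1 [643.5 193.4  60. ] [641.3 190.8  60. ]
green [629.7 165.7  63.3] err 0.9 [629.5 166.1  60. ] [631.5 163.3  60. ]
w1 [642.3 224.2  65. ] err 1.3 [644.8 225.3  60. ] [642.3 221.   60. ]
w2 [630.3 253.   64.7] err 1.4 [632.8 254.2  60. ] [630.  250.2  60. ]
w3 [606.9 273.7  64.4] err 1.0 [608.9 275.   60. ] [606.9 271.1  60. ]
w-2 [602.6 145.6  65.7] err 1.3 [605.1 146.5  60. ] [602.6 141.7  60. ]
w-3 [572.3 139.2  65.8] err 1.1 [574.5 140.   60. ] [572.4 135.1  60. ]
TL [ 624.3 -170.6   65.7] err 1.4 [ 627.  -171.6   60. ] [ 624.3 -175.9   60. ]
TR [ 590.5 -270.9   65. ] err 2.4 [ 593.9 -272.3   60. ] [ 589.2 -275.8   60. ]
BL [ 506.5 -132.2   65.4] err 2.1 [ 509.2 -132.8   60. ] [ 505.2 -137.2   60. ]
BR [ 472.9 -231.1   66.2] err 2.1 [ 475.5 -232.4   60. ] [ 471.5 -237.4   60. ]
ball [ 521.5 -192.6  159.2] err 1.9 [ 524.6 -194.6  150. ] [ 521.2 -202.3  150. ]
```

```bash
cat > plan.py <<'E'
import sys
from h import *
np.set_printoptions(precision=2,suppress=True)
# python3 plan.py x y z jawdeg : offset & rotvec from current commanded(~measured) pose to tool-down, jaw y along jawdeg
def plan(x,y,z,jaw):
    s=state();R=Ro.from_euler('xyz',s['ee_rot'],degrees=True)
    M=R.as_matrix();print("t",round(s['time_s'],2),"pos",s['ee_pos'],"y axis deg",np.degrees(np.arctan2(M[1,1],M[0,1])),"xaxis",M[:,0],"F",s['force'],"w",round(s['gripper_width'],1))
    print("q",s['qpos'])
    for j in(jaw,jaw+180):
        a=np.radians(j);X=np.array([0,0,-1.]);Y=np.array([np.cos(a),np.sin(a),0]);G=np.column_stack([X,Y,np.cross(X,Y)])
        print("jaw",j,"offset",M.T@(np.array([x,y,z])-s['ee_pos']),"rot",(R.inv()*Ro.from_matrix(G)).as_rotvec(degrees=True))
if __name__=="__main__": plan(*map(float,sys.argv[1:]))
E
python3 plan.py 572 210 210 75.7
```

```text
t 0.15 pos [149.83 554.77 213.34] y axis deg 74.8861938781394 xaxis [-0. -0. -1.] F [-0.09  0.11 -0.72] w 91.7
q [73.74 18.34 89.69  0.   72.04 -1.15]
jaw 75.7 offset [   3.6  -222.76  497.46] rot [-0.81 -0.    0.07]
jaw 255.7 offset [   3.6  -222.76  497.46] rot [179.19   0.12   0.  ]
```

```bash
python3 -m handwheel '{"gripper":[0,0,0,0,0],"offset":[[0,-18,37],[0,-36,74],[0,-54,111],[0,-72,148],[0,-90,185]],"rot":[[-0.8,0,0],[-0.8,0,0],[-0.8,0,0],[-0.8,0,0],[-0.8,0,0]]}' 40
python3 -m handwheel '{"gripper":[0,0,0,0,0],"offset":[[0,-18,37],[0,-36,74],[0,-54,111],[0,-72,148],[0,-90,185]],"rot":[[0,0,0],[0,0,0],[0,0,0],[0,0,0],[0,0,0]]}'
python3 -m handwheel '{"gripper":[0,0,0,0,0],"offset":[[0,-20,30],[0,-40,60],[0,-40,60],[0,-40,60],[0,-40,60]],"rot":[[0,0,0],[0,0,0],[0,0,0],[0,0,0],[0,0,0]]}'
python3 plan.py 572 210 210 75.7
python3 - <<'E'
from h import *
cv2.imwrite("pics/w1.png",grab_frame("wrist")[:,:,::-1])
E
```

```text
time_s: 0.57
ee_pos: [306.0, 418.5, 213.8]
ee_rot: [-104.8, 90.0, -119.0]
force: [0.5, 1.0, -0.6]
gripper_width: 90.9
time_s: 0.98
ee_pos: [463.2, 285.3, 213.8]
ee_rot: [178.7, 90.0, 164.3]
force: [0.7, 0.5, -0.1]
gripper_width: 91.1
time_s: 1.4
ee_pos: [509.9, 233.5, 213.6]
ee_rot: [-174.9, 89.9, 170.8]
force: [-0.4, -0.1, 0.8]
gripper_width: 91.2
t 1.4 pos [509.88 233.52 213.56] y axis deg 75.65104751537812 xaxis [-0.  0. -1.] F [-0.36 -0.07  0.83] w 91.2
q [ 23.41  17.08  91.5    0.04  71.48 -52.25]
jaw 75.7 offset [ 3.48 -7.39 66.01] rot [-0.05 -0.07  0.01]
jaw 255.7 offset [ 3.48 -7.39 66.01] rot [179.95   0.01   0.11]
```

View pics/w1.png

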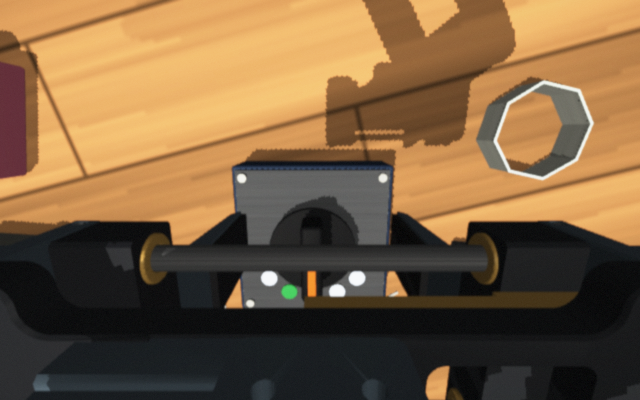

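The wrist view shows the dial box straddled by the fingers, with the screws at (241,178) and (383,178), the dial near (312,235) and the green mark at (289,292). I'll move forward over it to see it unobstructed.

```bash
python3 -m handwheel '{"gripper":[0,0,0,0,0],"offset":[[0,-4,33],[0,-7,66],[0,-7,66],[0,-7,66],[0,-7,66]],"rot":[[0,0,0],[0,0,0],[0,0,0],[0,0,0],[0,0,0]]}' 
python3 plan.py 572 210 210 75.7
python3 - <<'E'
from h import *
i=grab_frame("wrist")[:,:,::-1]
cv2.imwrite("pics/w2.png",i)
cv2.imwrite("pics/w2c.png",cv2.resize(i[80:260,210:410],None,fx=4,fy=3.3333))
E
```

```text
time_s: 1.87
ee_pos: [571.2, 211.4, 213.7]
ee_rot: [-172.2, 89.9, 173.6]
force: [-0.5, 0.8, -0.7]
gripper_width: 90.9
t 1.87 pos [571.23 211.43 213.68] y axis deg 75.76944185939196 xaxis [-0.  0. -1.] F [-0.47  0.77 -0.74] w 90.9
q [ 19.21  21.46  84.92   0.04  73.7  -56.57]
jaw 75.7 offset [ 3.68 -1.2   1.11] rot [ 0.07 -0.09  0.01]
jaw 255.7 offset [ 3.68 -1.2   1.11] rot [-179.93   -0.02   -0.14]
```

View pics/w2.png

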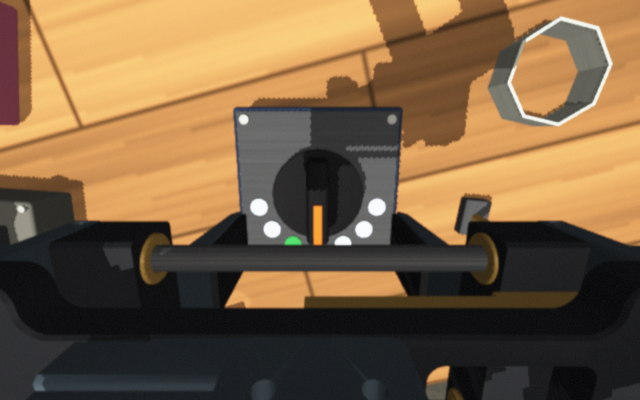

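View pics/w2c.png

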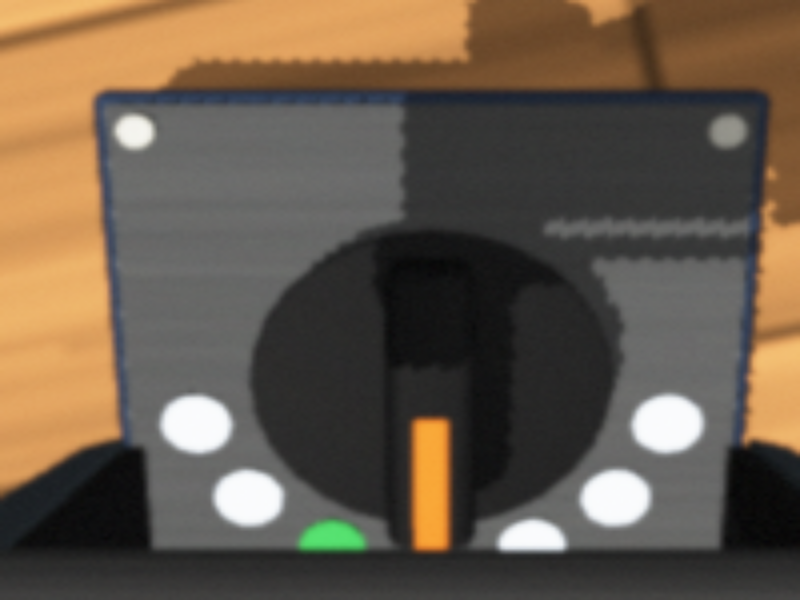

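```bash
python3 - <<'E'
from h import *
np.set_printoptions(precision=1,suppress=True)
s2=state();c2=cam("wrist",s2);s1=dict(ee_pos=np.array([509.88,233.52,213.56]),ee_rot=np.array([-174.9,89.9,170.8]));c1=cam("wrist",s1)
for a,b in(((241.5,178.5),(243.2,119)),((383,178.5),(391.7,119))): print(tri([ray(c1,a),ray(c2,b)]),onz(c2,b,60))
m=[onz(c2,p,60) for p in((258.7,206.8),(376.5,206.6),(271.7,229),(363.7,228.8))]
print(m)
u=np.array([np.cos(np.radians(-14.3)),np.sin(np.radians(-14.3)),0])
print("centre",(m[0]+m[1])/2-u*72*np.cos(np.radians(75)),(m[2]+m[3])/2-u*72*np.cos(np.radians(50)))
d=m[1]-m[0];print("box x deg",np.degrees(np.arctan2(d[1],d[0]))-90,np.linalg.norm(d))
E
```

```text
(array([476. , 152.1,  66. ]), np.float64(0.2757920787506508)) [475.3 150.4  60. ]
(array([515.2, 307.5,  66.9]), np.float64(0.26078878598787797)) [515.3 309.   60. ]
[array([575.4, 137.6,  60. ]), array([609.2, 273. ,  60. ]), array([605.8, 144.7,  60. ]), array([632.7, 252.5,  60. ])]
centre [574.3 209.9  60. ] [574.4 210.   60. ]
box x deg -14.039171227048726 139.6103500767895
```

Wrist marks give the dial axis at (574.3, 210) with box x at −14.1°, which agrees with the fixed cameras to about 2 mm. Triangulated heights read about 5 mm high (66 vs 60), so I'll descend with margin.

```bash
python3 -m handwheel '{"gripper":[0,0,0,0,0],"offset":[[30,-0.6,3.3],[60,-0.6,3.3],[90,-0.6,3.3],[110,-0.6,3.3],[121,-0.6,3.3]],"rot":[[0,0,0],[0,0,0],[0,0,0],[0,0,0],[0,0,0]]}' 40
python3 -m handwheel '{"gripper":[0.5,0.76,0.85,0.9,0.95],"offset":[[0,0,0],[0,0,0],[0,0,0],[0,0,0],[0,0,0]],"rot":[[0,0,0],[0,0,0],[0,0,0],[0,0,0],[0,0,0]]}' 40
python3 -m handwheel '{"gripper":[1,1,1,1,1],"offset":[[0,0,0],[0,0,0],[0,0,0],[0,0,0],[0,0,0]],"rot":[[0,0,0],[0,0,0],[0,0,0],[0,0,0],[0,0,0]]}' 40
python3 plan.py 574.3 210 92 75.8
```

```text
time_s: 2.33
ee_pos: [572.7, 209.3, 90.5]
ee_rot: [-150.5, 89.7, -164.7]
force: [-0.5, -0.2, 0.8]
gripper_width: 90.7
time_s: 2.75
ee_pos: [576.4, 209.3, 94.5]
ee_rot: [35.0, 89.8, 20.7]
force: [-0.2, 0.4, 0.3]
gripper_width: 60.8
time_s: 3.17
ee_pos: [575.6, 209.0, 93.0]
ee_rot: [110.0, 90.0, 95.7]
force: [0.2, 0.7, -0.8]
gripper_width: 27.2
t 3.17 pos [575.59 208.98  92.95] y axis deg 75.68149632627227 xaxis [-0.  0. -1.] F [ 0.15  0.69 -0.83] w 27.2
q [ 18.87  27.07  94.3    0.01  58.62 -56.81]
jaw 75.8 offset [ 0.95  0.67 -1.51] rot [-0.12 -0.   -0.01]
jaw 255.8 offset [ 0.95  0.67 -1.51] rot [179.88  -0.01   0.  ]
```

```bash
python3 -m handwheel '{"gripper":[1,1,1],"offset":[[0,0.3,-1],[0,0.3,-1],[0,0.3,-1]],"rot":[[0,0,0],[0,0,0],[0,0,0]]}' 40
python3 -m handwheel '{"gripper":[1,1,1,1],"offset":[[3,0,0],[6,0,0],[9,0,0],[9,0,0]],"rot":[[0,0,0],[0,0,0],[0,0,0],[0,0,0]]}' 40
```

```text
time_s: 3.42
ee_pos: [575.0, 209.2, 92.9]
ee_rot: [-20.2, 90.0, -34.5]
force: [2.3, -1.2, -1.4]
gripper_width: 21.8
time_s: 3.75
ee_pos: [575.0, 209.2, 84.3]
ee_rot: [-2.1, 90.0, -16.4]
force: [-1.3, -2.3, 7.5]
gripper_width: 21.9
```

Gripped at 21.8 mm. The upward force of about 8–9 N fits roughly 8.7 mm of press, so I'll go a bit deeper.

```bash
python3 -m handwheel '{"gripper":[1,1,1,1],"offset":[[1.5,0,0],[2.2,0,0],[2.2,0,0],[2.2,0,0]],"rot":[[0,0,0],[0,0,0],[0,0,0],[0,0,0]]}' 40
python3 plan.py 574.3 210 82 50.8
```

```text
time_s: 4.08
ee_pos: [575.0, 209.3, 82.7]
ee_rot: [3.6, 89.9, -10.7]
force: [-0.9, -3.3, 7.1]
gripper_width: 21.3
t 4.08 pos [575.02 209.26  82.71] y axis deg 75.69357200712582 xaxis [ 0. -0. -1.] F [-0.94 -3.34  7.09] w 21.3
q [ 18.94  27.6   95.09  -0.04  57.26 -56.74]
jaw 50.8 offset [ 0.71  0.54 -0.88] rot [24.89  0.06 -0.02]
jaw 230.8 offset [ 0.71  0.54 -0.88] rot [-155.11    0.02    0.08]
```

```bash
python3 -m handwheel '{"gripper":[1,1,1,1],"offset":[[0.6,0,0],[0.6,0,0],[0.6,0,0],[0.6,0,0]],"rot":[[1.5,0,0],[3,0,0],[4,0,0],[4,0,0]]}' 40
python3 - <<'E'
from h import *
for k in range(1): s=state();print(s['torque'],s['force'],s['ee_pos'])
cv2.imwrite("pics/w3.png",cv2.resize(grab_frame("wrist")[60:260,200:420,::-1],None,fx=3.5,fy=3))
t=grab_frame("top")[145:240,185:285,::-1];cv2.imwrite("pics/t3.png",cv2.resize(t,None,fx=6,fy=6))
E
```

```text
time_s: 4.42
ee_pos: [574.9, 209.1, 82.2]
ee_rot: [-5.9, 89.9, -24.2]
force: [-0.9, -2.7, 7.6]
gripper_width: 22.0
[-0.68099529  0.31031056  0.07572065] [-0.90786786 -2.66143214  7.6461477 ] [574.94557321 209.12808238  82.16911642]
```

View pics/w3.png

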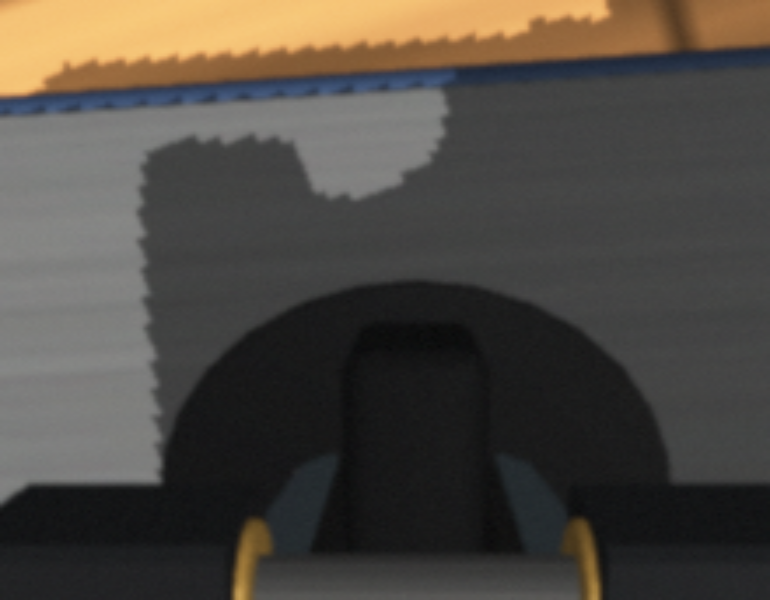

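View pics/t3.png

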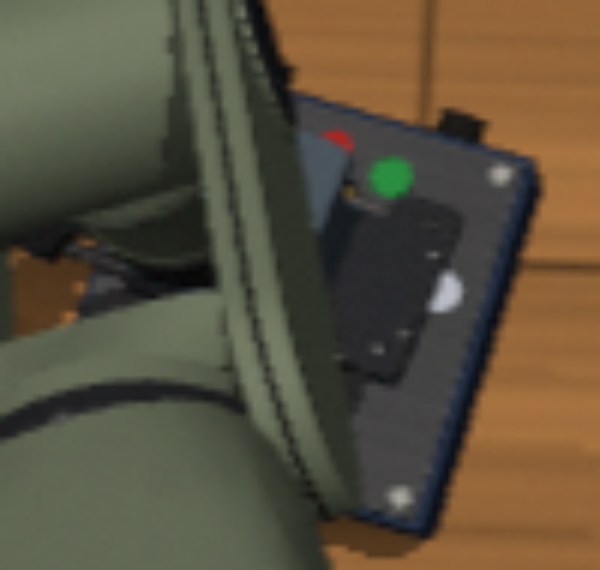

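In the wrist view the bar is still upright while the box edge is tilted about 4°. With almost no torque on the tool, the dial is turning freely with it, so I'll continue the remaining 21°.

```bash
python3 -m handwheel '{"gripper":[1,1,1,1,1],"offset":[[0,0,0],[0,0,0],[0,0,0],[0,0,0],[0,0,0]],"rot":[[4.5,0,0],[9,0,0],[13.5,0,0],[18,0,0],[21,0,0]]}' 40
python3 -m handwheel '{"gripper":[1,1,1],"offset":[[0,0,0],[0,0,0],[0,0,0]],"rot":[[0,0,0],[0,0,0],[0,0,0]]}' 40
python3 plan.py 574.3 210 82 50.8
python3 - <<'E'
from h import *
print(state()['torque'])
cv2.imwrite("pics/w4.png",grab_frame("wrist")[:,:,::-1])
E
```

```text
time_s: 4.93
ee_pos: [574.6, 208.5, 82.1]
ee_rot: [-45.1, 89.9, -84.6]
force: [-1.8, -5.1, 6.8]
gripper_width: 22.0
time_s: 5.18
ee_pos: [574.6, 208.5, 82.1]
ee_rot: [-44.6, 89.9, -83.9]
force: [-1.0, -4.2, 8.4]
gripper_width: 21.8
t 5.18 pos [574.62 208.52  82.06] y axis deg 50.70670255186745 xaxis [ 0. -0. -1.] F [-1.05 -4.21  8.38] w 21.8
q [ 18.91  27.62  95.16  -0.1   57.24 -31.74]
jaw 50.8 offset [ 0.06  0.94 -1.19] rot [-0.09  0.06  0.06]
jaw 230.8 offset [ 0.06  0.94 -1.19] rot [179.91   0.1   -0.1 ]
[-0.92001866  0.31370959  0.02363914]
```

View pics/w4.png

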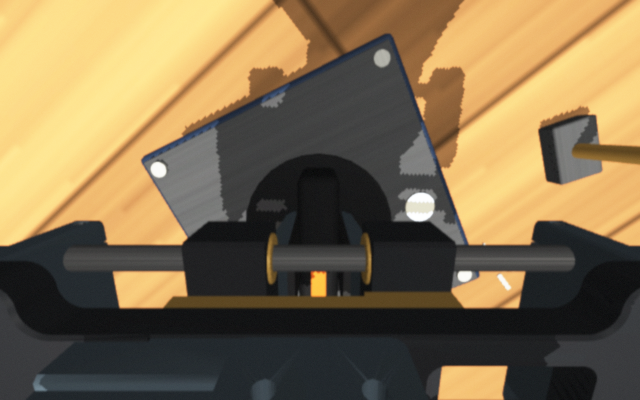

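The box is rotated 25° relative to the bar and the grip is holding. I'll let it rise most of the way, then open and lift off.

```bash
python3 -m handwheel '{"gripper":[1,1,1,1,1],"offset":[[-2,0,0],[-4,0,0],[-6,0,0],[-8,0,0],[-9,0,0]],"rot":[[0,0,0],[0,0,0],[0,0,0],[0,0,0],[0,0,0]]}' 40
python3 -m handwheel '{"gripper":[0.6,0.3,0,0,0],"offset":[[0,0,0],[0,0,0],[0,0,0],[0,0,0],[0,0,0]],"rot":[[0,0,0],[0,0,0],[0,0,0],[0,0,0],[0,0,0]]}' 40
python3 -m handwheel '{"gripper":[0,0,0,0,0],"offset":[[0,0,0],[-25,0,0],[-60,0,0],[-100,0,0],[-120,0,0]],"rot":[[0,0,0],[0,0,0],[0,0,0],[0,0,0],[0,0,0]]}' 40
python3 -m handwheel '{"gripper":[0.5,1,1,1,1],"offset":[[0,-30,10],[0,-60,20],[0,-90,30],[0,-120,40],[0,-120,40]],"rot":[[0,0,0],[0,0,0],[0,0,0],[0,0,0],[0,0,0]]}' 40
python3 plan.py 574.3 210 82 50.8
python3 - <<'E'
from h import *
t=grab_frame("top")[:,:,::-1];cv2.imwrite("pics/t5.png",t);cv2.imwrite("pics/t5c.png",cv2.resize(t[145:240,185:285],None,fx=6,fy=6))
t=grab_frame("side")[:,:,::-1];cv2.imwrite("pics/s5.png",t);cv2.imwrite("pics/s5c.png",cv2.resize(t[225:310,235:335],None,fx=6,fy=6))
E
```

```text
time_s: 5.65
ee_pos: [574.6, 208.5, 90.5]
ee_rot: [-54.3, 89.9, -93.6]
force: [0.2, -5.1, 4.5]
gripper_width: 21.7
time_s: 6.07
ee_pos: [574.5, 209.9, 89.7]
ee_rot: [-170.9, 90.0, 149.8]
force: [0.9, 0.4, 0.2]
gripper_width: 52.6
time_s: 6.48
ee_pos: [576.3, 210.2, 214.8]
ee_rot: [61.0, 89.6, 21.7]
force: [0.9, 0.3, 0.2]
gripper_width: 85.8
time_s: 6.9
ee_pos: [527.3, 87.3, 210.3]
ee_rot: [-87.8, 89.8, -127.3]
force: [-0.8, -0.8, 0.1]
gripper_width: 58.0
t 6.9 pos [527.27  87.29 210.34] y axis deg 50.50504892804155 xaxis [-0. -0. -1.] F [-0.83 -0.84  0.06] w 58.0
q [  8.24  14.86  95.14  -0.13  70.12 -42.22]
jaw 50.8 offset [127.96 124.98 -41.76] rot [-0.29  0.01  0.17]
jaw 230.8 offset [127.96 124.98 -41.76] rot [179.7    0.27  -0.01]
```

View pics/t5.png

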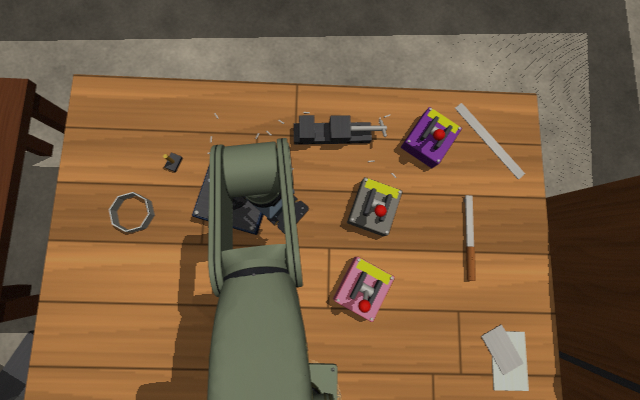

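View pics/t5c.png

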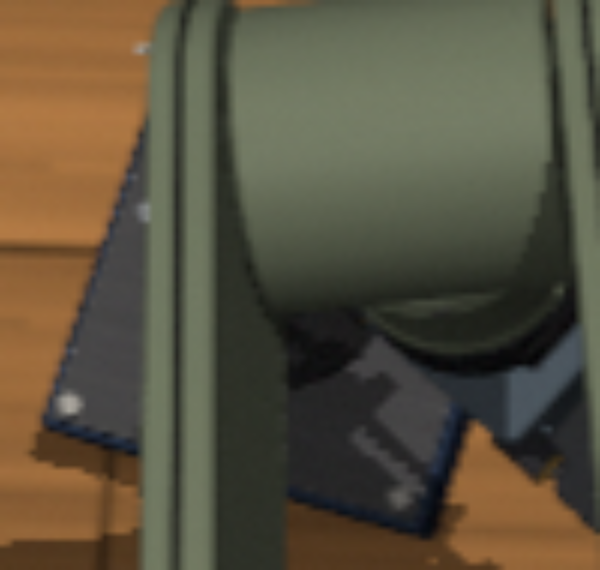

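View pics/s5c.png

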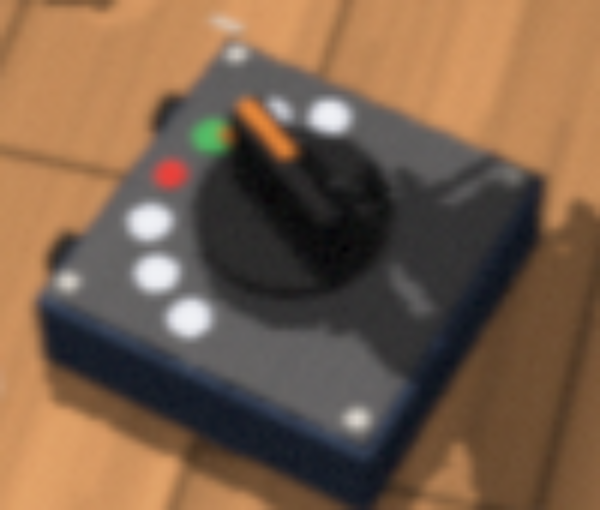

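The side crop shows the bar's orange pointer (230,133) facing the green mark (211,135), and the dial looks fully up. Next is the lever.

```bash
python3 plan.py 460 -172 210 -18.4
```

```text
t 7.0 pos [529.54  90.78 210.48] y axis deg 50.56873762092542 xaxis [ 0.  0. -1.] F [0.76 0.12 0.22] w 49.7
q [  8.48  15.02  94.9    0.04  70.03 -42.11]
jaw -18.4 offset [   0.21 -247.14  113.2 ] rot [68.97 -0.03 -0.06]
jaw 161.6 offset [   0.21 -247.14  113.2 ] rot [-111.03    0.07   -0.04]
```

```bash
python3 -m handwheel '{"gripper":[1,1,1,1,1],"offset":[[0,-34,16],[0,-68,32],[0,-102,48],[0,-136,64],[0,-170,78]],"rot":[[7,0,0],[14,0,0],[21,0,0],[28,0,0],[35,0,0]]}' 40
python3 plan.py 460 -172 210 -18.4
```

```text
time_s: 7.42
ee_pos: [482.9, -90.2, 210.1]
ee_rot: [91.8, 89.9, 17.2]
force: [0.7, -1.0, -0.2]
gripper_width: 16.8
t 7.42 pos [482.92 -90.18 210.14] y axis deg 15.444166603676376 xaxis [ 0.  0. -1.] F [ 0.74 -0.96 -0.18] w 16.8
q [-11.94  10.88 100.52   0.04  68.53 -27.4 ]
jaw -18.4 offset [  0.08 -43.88  72.76] rot [33.84 -0.02 -0.07]
jaw 161.6 offset [  0.08 -43.88  72.76] rot [-146.16    0.09   -0.03]
```

```bash
python3 -m handwheel '{"gripper":[1,1,1,1,1],"offset":[[0,-10,18],[0,-20,36],[0,-30,54],[0,-44,73],[0,-44,73]],"rot":[[7,0,0],[14,0,0],[21,0,0],[28,0,0],[34,0,0]]}' 40
python3 -m handwheel '{"gripper":[1,1],"offset":[[0,0,0],[0,0,0]],"rot":[[0,0,0],[0,0,0]]}' 40
python3 plan.py 460 -172 125 -18.4
python3 - <<'E'
from h import *
cv2.imwrite("pics/w6.png",grab_frame("wrist")[:,:,::-1])
t=grab_frame("top")[:,:,::-1];cv2.imwrite("pics/t6c.png",cv2.resize(t[145:240,185:285],None,fx=6,fy=6))
E
```

```text
time_s: 7.83
ee_pos: [459.8, -174.1, 210.1]
ee_rot: [22.4, 89.9, -86.3]
force: [0.2, -0.1, -0.5]
gripper_width: 0.1
time_s: 8.0
ee_pos: [460.5, -171.3, 210.0]
ee_rot: [165.4, 90.0, 57.3]
force: [0.9, 1.1, -0.1]
gripper_width: 0.8
t 8.0 pos [ 460.48 -171.26  210.01] y axis deg -18.12841307246839 xaxis [ 0.  0. -1.] F [ 0.88  1.07 -0.13] w 0.8
q [-21.77  10.92 100.5    0.05  68.58  -3.66]
jaw -18.4 offset [85.01 -0.24  0.92] rot [ 0.27 -0.04 -0.01]
jaw 161.6 offset [85.01 -0.24  0.92] rot [-179.73    0.02   -0.07]
```

View pics/w6.png

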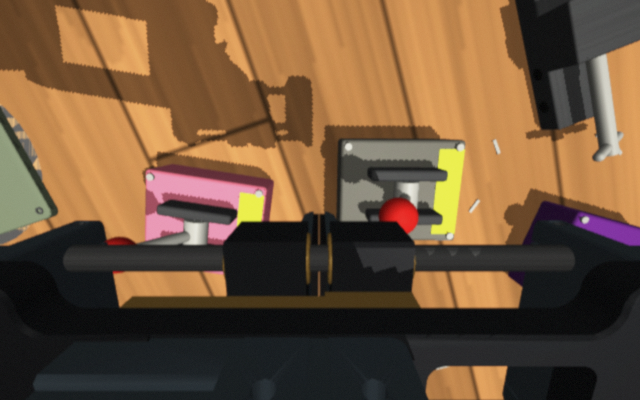

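View pics/t6c.png

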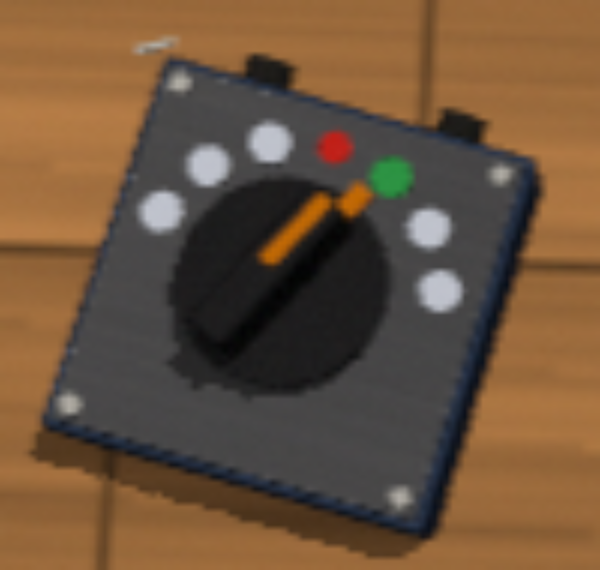

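The top crop shows the pointer (355,200) facing the green mark (391,178). In the wrist view the grey box's red ball is at (398,216), with screws at (348,147), (460,147) and (449,236).

```bash
python3 - <<'E'
from h import *
np.set_printoptions(precision=1,suppress=True)
s=state();c=cam("wrist",s)
for p in((348,147),(460,147),(449,236)): print(onz(c,p,61))
T=cam("top");S=cam("side")
rs=[ray(c,(398,216)),ray(T,px((335,165),7,(320,320))),ray(S,px((290,140),8,(325,107)))]
b,e=tri(rs);print(b,e,onz(c,(398,216),155))
C=np.array([550.5,-202,0]);u=np.array([.949,-.316,0]);v=np.array([.316,.949,0])
print((b-C)@u,(b-C)@v,(s['ee_pos']-C)@u,(s['ee_pos']-C)@v)
E
```

```text
[ 507.9 -134.5   61. ]
[ 626.1 -173.    61. ]
[ 592.9 -272.6   61. ]
[ 521.9 -192.2  159.6] 2.4082155701701664 [ 523.7 -193.6  155. ]
-30.242028193134836 0.2760134658248294 -95.3951103727283 0.9332113511424697
```

```bash
python3 -m handwheel '{"gripper":[1,1,1,1],"offset":[[35,0,1.5],[70,0,1.5],[78,0,1.5],[78,0,1.5]],"rot":[[0.2,0,0],[0.2,0,0],[0.2,0,0],[0.2,0,0]]}' 40
python3 -m handwheel '{"gripper":[1,1,1,1,1],"offset":[[0,12,0],[0,24,0],[0,34,0],[0,42,0],[0,50,0]],"rot":[[0,0,0],[0,0,0],[0,0,0],[0,0,0],[0,0,0]]}'
python3 -m handwheel '{"gripper":[1,1,1,1,1],"offset":[[0,7,0],[0,14,0],[0,20,0],[0,26,0],[0,32,0]],"rot":[[0,0,0],[0,0,0],[0,0,0],[0,0,0],[0,0,0]]}'
python3 -m handwheel '{"gripper":[1,1,1,1,1],"offset":[[0,3,0],[0,6,0],[0,9,0],[0,12,0],[0,15,0]],"rot":[[0,0,0],[0,0,0],[0,0,0],[0,0,0],[0,0,0]]}'
python3 - <<'E'
from h import *
s=state();C=np.array([550.4,-203,0]);u=np.array([.949,-.316,0])
print((s['ee_pos']-C)@u,s['force'],s['force']@u,s['ee_pos'])
E
```

```text
time_s: 8.43
ee_pos: [457.7, -171.9, 130.0]
ee_rot: [-95.6, 89.7, 156.0]
force: [0.2, -0.0, 0.4]
gripper_width: 0.1
time_s: 8.85
ee_pos: [506.2, -188.7, 133.4]
ee_rot: [-93.8, 89.9, 157.7]
force: [-5.0, 1.6, 4.7]
gripper_width: 0.4
time_s: 9.27
ee_pos: [537.5, -199.5, 132.2]
ee_rot: [111.5, 90.0, 3.0]
force: [-3.0, 0.4, 2.7]
gripper_width: 0.2
time_s: 9.68
ee_pos: [550.7, -203.8, 131.4]
ee_rot: [-95.7, 89.9, 155.8]
force: [-3.1, 0.5, -1.1]
gripper_width: 0.3
0.4971210011889917 [-3.10835383  0.51222585 -1.13394941] -3.111691155040113 [ 550.65080651 -203.81995451  131.41214378]
```

Pushing at about 3 N as expected. I'll creep to the stop.

```bash
python3 -m handwheel '{"gripper":[1,1,1,1],"offset":[[0,2,0],[0,4,0],[0,6,0],[0,6,0]],"rot":[[0,0,0],[0,0,0],[0,0,0],[0,0,0]]}'
python3 -m handwheel '{"gripper":[1,1,1],"offset":[[0,1.5,0],[0,3,0],[0,3,0]],"rot":[[0,0,0],[0,0,0],[0,0,0]]}'
```

```text
time_s: 10.02
ee_pos: [556.9, -206.0, 131.8]
ee_rot: [-98.5, 90.0, 153.0]
force: [-2.9, 0.8, -1.7]
gripper_width: 0.5
time_s: 10.27
ee_pos: [559.8, -206.9, 132.0]
ee_rot: [-145.4, 90.0, 106.1]
force: [-2.5, 0.9, -1.6]
gripper_width: -0.1
```

```bash
python3 -m handwheel '{"gripper":[1,1,1],"offset":[[0,1.5,0],[0,3,0],[0,3,0]],"rot":[[0,0,0],[0,0,0],[0,0,0]]}'
python3 -m handwheel '{"gripper":[1,1,1],"offset":[[0,1,0],[0,2,0],[0,2,0]],"rot":[[0,0,0],[0,0,0],[0,0,0]]}'
```

```text
time_s: 10.52
ee_pos: [560.8, -207.3, 132.0]
ee_rot: [-90.9, 89.7, 160.6]
force: [-7.5, 2.3, 0.7]
gripper_width: 0.2
time_s: 10.77
ee_pos: [560.9, -207.3, 131.9]
ee_rot: [-90.9, 89.5, 160.6]
force: [-10.9, 3.6, 3.3]
gripper_width: 0.7
```

The force has risen to about 11 N with the position stalled, so it's at the stop. I'll give one more small nudge, then back off, rise and look.

```bash
python3 -m handwheel '{"gripper":[1,1,1],"offset":[[0,1.5,0],[0,2,0],[0,2,0]],"rot":[[0,0,0],[0,0,0],[0,0,0]]}'
python3 -m handwheel '{"gripper":[1,1,1,1,1],"offset":[[0,-15,0],[0,-40,0],[0,-70,0],[-40,-95,0],[-80,-110,0]],"rot":[[0,0,0],[0,0,0],[0,0,0],[0,0,0],[0,0,0]]}'
python3 -m handwheel '{"gripper":[1,1,1,1,1],"offset":[[0,-30,-10],[0,-60,-20],[0,-80,-40],[0,-80,-60],[0,-80,-60]],"rot":[[0,0,0],[0,0,0],[0,0,0],[0,0,0],[0,0,0]]}'
python3 - <<'E'
from h import *
t=grab_frame("top")[:,:,::-1];cv2.imwrite("pics/t7.png",t);cv2.imwrite("pics/t7c.png",cv2.resize(t[165:245,335:415],None,fx=7,fy=7,interpolation=2))
t=grab_frame("side")[:,:,::-1];cv2.imwrite("pics/s7.png",t);cv2.imwrite("pics/s7c.png",cv2.resize(t[140:205,290:360],None,fx=8,fy=8,interpolation=2))
cv2.imwrite("pics/s7d.png",cv2.resize(t[225:310,235:335],None,fx=7,fy=7,interpolation=2))
E
```

```text
time_s: 11.02
ee_pos: [560.9, -207.3, 131.9]
ee_rot: [-90.6, 89.3, 160.9]
force: [-16.0, 5.4, 5.8]
gripper_width: 0.7
time_s: 11.43
ee_pos: [462.1, -174.1, 205.5]
ee_rot: [-96.9, 89.8, 154.6]
force: [0.6, -0.7, 0.9]
gripper_width: 0.3
time_s: 11.85
ee_pos: [409.2, -90.9, 207.9]
ee_rot: [107.2, 89.6, -1.2]
force: [0.5, 0.5, 0.4]
gripper_width: 0.4
```

View pics/t7.png

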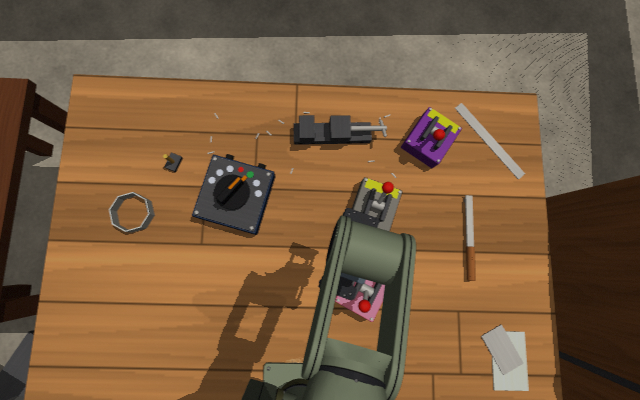

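View pics/t7c.png

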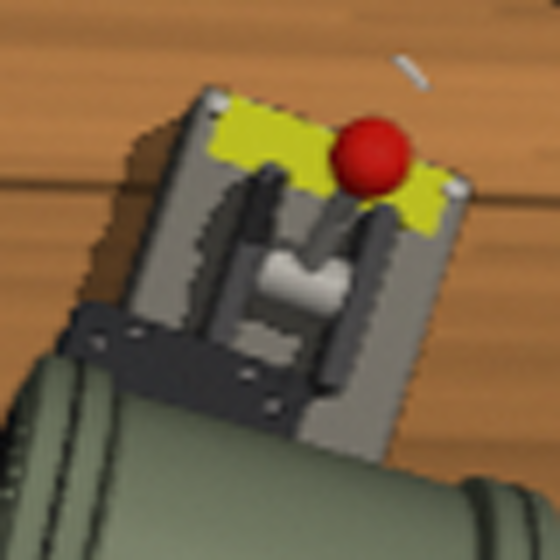

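View pics/s7c.png

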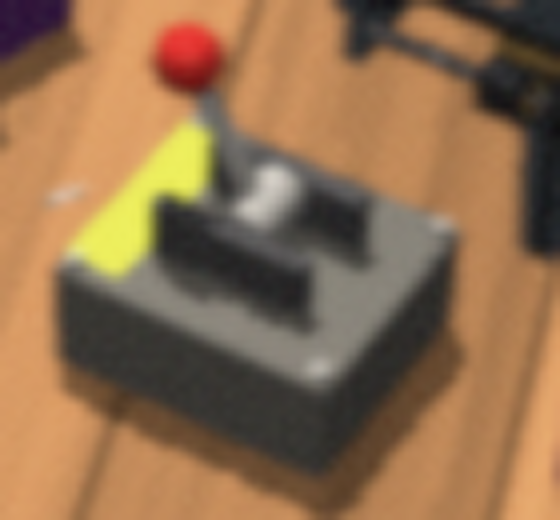

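View pics/s7d.png

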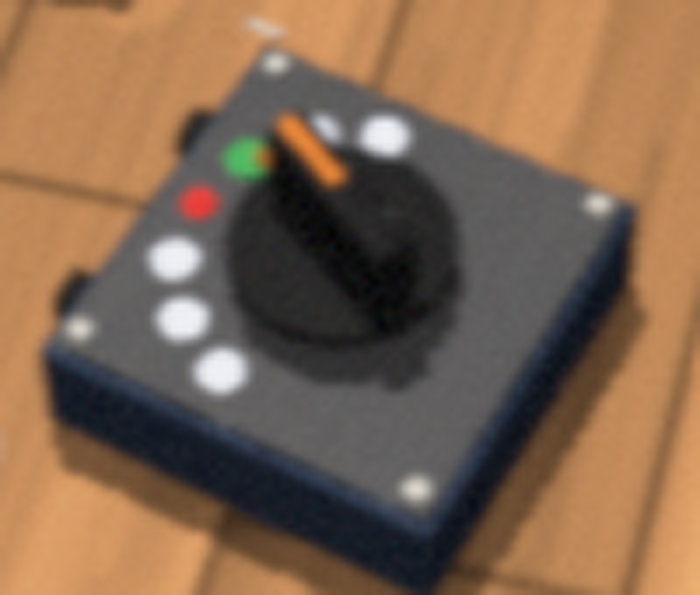

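View pics/s7.png

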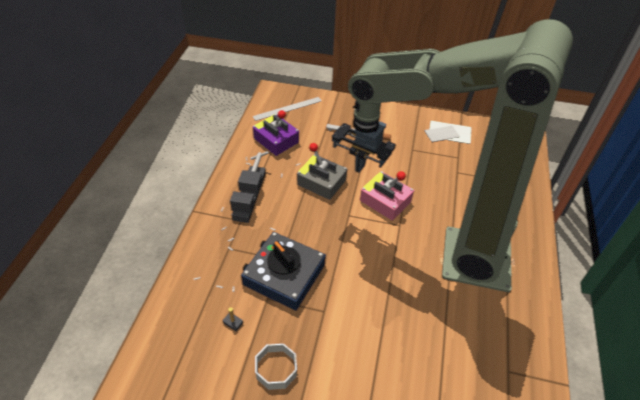

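```bash
python3 - <<'E'
from h import *
T=cam("top");S=cam("side")
b,e=tri([ray(T,px((335,165),7,(371,157))),ray(S,px((290,140),8,(188,57)))])
C=np.array([549,-201.5,0]);u=np.array([.949,-.316,0]);o=(b-C)@u;print(b,e,o,np.degrees(np.arctan2(o,b[2]-85)))
a=cv2.imread("pics/t6c.png");print(state()['time_s'],state()['ee_pos'])
# disc shift side view before/after: lower disc edge strip
A=cv2.imread("pics/side0.png",0)[262:280,268:282].astype(np.float32);B=cv2.imread("pics/s7.png",0)[262:280,268:282].astype(np.float32)
print(cv2.phaseCorrelate(A,B),np.abs(A-B).mean())
E
```

```text
[ 585.00315717 -213.28368204  154.72034027] 1.8257200549267754 37.890639681790574 28.52257961087256
11.95 [409.14224896 -92.98057885 207.29212723]
((0.5570796580314115, 0.08162866670004476), 0.9953177491823832) 6.15873
```

The lever leans 28.5° towards the yellow stripe (stop at 29°). The dial disc sits at its original height, within about 0.1 px vertically. Nothing else has moved, so I'm handing in.

```bash
python3 -c "
from workcell import *
print(job_done())"
```

```text
the job is handed in; nothing more can be done
None
```

I did both parts in order and handed the job in at about 12 s on the robot's clock (limit 54 s); `job_done()` reports no verdict.

- **Dial:** I gripped the bar, pressed it about 10–11 mm and turned it 25° clockwise. I then let it rise and released it. Top and side views show the orange pointer facing the green mark, and the dial disc is back at its starting height (about 0.1 px vertical shift in the side view).
- **Lever:** I pushed the light-grey box's lever towards the yellow stripe until it stalled at its stop. The push there peaked at about 17 N. Triangulated from the two cameras, it leans about 28.5°, against 29° at the stop.
- **Rest of the bench:** In the final views the vise, file, octagonal ring, clamp stud and both look-alike boxes look unmoved. The robot was clear of everything.

Two measurements disagreed with the text:
- **Heights:** triangulated heights read about 5 mm high (65–66 mm against 60), so I descended with extra margin.
- **Lever start:** the lever appeared to start leaning about 21–22° instead of 29°.

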